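Run the salt cup along the bent rail and lock it at the cutter end

ROBOT

A 6-joint arm with a two-finger parallel gripper is mounted at the origin on the work surface. World frame = base frame: x ahead of the robot, y to its left, z up, the work surface at z = 0. Lengths are in m, angles in rad, forces in N, time in s.
With the tool pointing down it reaches from about 0.375 to 0.975 m from the base axis. Payload 3.8 kg.
Tool frame: the origin (TCP) lies midway between the tips of the shut fingers; the grasp point (between the pads) lies 19 mm behind it; z points along the fingers, y is the direction in which the jaws open and shut (so a half turn about z gives the same grasp; the last joint's range is limited). The gripper opens to 85 mm and grips with 20 to 120 N. Pads are 22 mm wide; open, the fingers measure 114 mm over their backs; the gripper's body (76 mm by 85 mm) begins 54 mm behind the grasp point. The pads swing forward as they close: fully open they stand 13 mm farther back than shut.
Start: joints at [1.273, 0.264, 1.604, -0, 1.274, -0.037], TCP at [0.174, 0.652, 0.231] pointing down, gripper open.
Joint ranges: [-2.63, 2.63], [-0.94, 2.18], [0.31, 2.57], [-1.31, 4.45], [0, 2.66], [-2.55, 2.55]. Speed limits (rad/s): [2.57, 2.57, 3.14, 3.14, 3.14, 3.14].

INTERFACE

Orientations are given as a rotation vector (axis times angle).
In Python, from workcell import bot gives the robot as it stands. The module is installed in compiled form; this text tells all that it offers.
- The arm moves only by the tool play_rows, never from a script. Its argument "series" is a list of rows, each an object with "translation": the shift along the tool's x, y, z in m, a list of three; "spin": the turn about the tool's z in units of 5 degrees (1.0 is 5 degrees). In form: [{"translation": [dx, dy, dz], "spin": spin}, ...]. A call has 1 to 5 rows; each row shifts and turns the commanded pose from where the row before left it, along the tool's axes as they then stand; what a row does not reach is not made up. A row lasts 1/10 s, in which the tool goes at most 50 mm and 8.59 degrees, less where a joint would pass 70% of its speed; a pose out of reach is approached as far as the arm can. A call is refused whole if a number of a shift passes 0.05 or a number of a turn 1, either way. A call with a gripper value outside its range is refused whole. "jaw" is the gripper's target within -1 to 1 (fully open at 1, half-way at 0, shut at -1), set as the call begins (left out, the last holds). The fingers move at their own pace and stop on an object; "force" is the grip in N (left out, the last holds). Time passes only in rows, so rows that do not move let the fingers close. It gives the time, the measured TCP pose, the force and the opening at its end, in the units of the state.
- bot.read_state(): the state, without advancing time (a new reading comes with each control period).
- bot.read_camera(name): name is "scene" or "side" or "wrist"; returns the picture (420x560x3 uint8, blue, green, red); there is no depth.
- bot.get_calibration(name): a dict with "fov_y" (degrees; the focal length in pixels is half the picture's height over the tangent of half this angle, whatever the lens; pixels are square), "cx", "cy" (the principal point, pixels), "R" (3x3) and "t" (3): a world point X has camera coordinates R X + t. Camera axes: x right, y down, z forward; pixel columns grow to the right and rows downward; lengths in m; the calibration is good to about 2 mm. The wrist camera is an equidistant fisheye: a pixel r from the principal point sees the ray r / f radians off the axis. A picture is of the moment at which its call begins: read the wrist's pose just before it. get_calibration takes no time and is no camera call; for the wrist camera it gives the pose at the moment of the call.
- bot.finish_job(): hands the job in, once; it reports no verdict.
The state is a dict: "time": time; "q": joint angles; "joint_vel": joint speeds; "joint_torque": joint torques, N m; "tool_pos": TCP position; "tcp_rot": TCP orientation; "wrist_force": force on the tool from outside, world axes, zero at the start; "torque": the same for the moment, N m; "width": opening from 0.0 (shut) to 1.0 (fully open).
Only numpy, scipy, OpenCV 4.12 (cv2) and the standard library are available. Lean on these libraries where they do the work, as an engineer would, in place of code of your own. Each camera call takes 0.05 s, during which the arm holds its last target. There are 200 camera calls.

TASK

Slide the hanging salt-cup carrier by its red tab along the bent blue rail, round both bends, until it presses the black spring buffer in a few millimetres at the far end, without forcing it against the rail (stay well under 15 N). Then let go and swing the yellow keeper fully across the rail behind it, so that the cup hangs locked next to the buffer; leave the bowl, tumbler, mango and cutter alone.

Things in the scene. Friction and masses are not known exactly. Their poses are not given: they have to be found in the camera images.
- rail: Bent blue steel rail, a round 8 mm bar, level, 130 mm above the work surface, on a post at each end; rigid, fixed. Origin on the work surface under its beginning (start post); x along leg 1, z up. From above: leg 1 along x, LEFT turn of 65 degrees, middle leg, RIGHT turn of 65 degrees, leg 3 parallel to leg 1, buffer.
- leg1 (a point): Beginning of the rail's centreline, 130 mm above rail's origin, same axes. Bends are arcs of 30 mm centreline radius (beginning 19 mm before the corner point where the centrelines would meet). Corner 1 lies 95 to 165 mm along x from here, differs every time and is not reported: feel or look for it. Corner 1 to corner 2 is always 110 mm, so leg 3 lies 99.7 mm left of leg 1.
- stop (a point): Centre of the buffer's unpressed front face, on the rail's centreline (130 mm up) at the end of leg 3; x points along leg 3 (the way the carrier is to go), z up. The ring is home when it touches this face, its centre 6 mm before it. It lies 110 to 160 mm beyond corner 2 (differs every time).
- carrier: Loose carrier threaded on the rail, about 0.1 kg: brass ring (bore 12 mm, outside 20, 12 long: 2 mm play all round, about 18 degrees of swivel), red tab on top, 8 mm stem and open metal cup below (50 mm across, bottom 75 mm under the ring's centre). Origin: ring's centre; x = ring's axis, towards the buffer at the start; z up. It must be turned to follow the bends.
- ring (a point): Centre of the carrier's ring; axes as carrier. Hanging freely it is 2 mm below the rail's centreline.
- tab (a point): Where to grip the red tab, 32 mm above the ring's centre. The tab is 12 mm along the rail, 10 mm across it, and stands from 9 to 50 mm above the ring's centre; grip it across the rail, from above. Close on it gently. Starts 36 to 46 mm from the rail's beginning.
- buffer (a joint): How far the black sleeve (18 mm across, on the rail) is pressed in: 0 free, 0.010 m fully in; spring of 0.7 N per mm, returns when let go.
- keeper (a joint): Swing of the yellow keeper, rad: 0 open, lying along the rail; 1.571 closed, straight across under the rail behind the carrier's stem (can go on to 1.70, pressing the carrier into the buffer). Starts at 0 to 0.25, stays put. Closes clockwise seen from above about an upright pivot 16 mm before stop and 55 mm right of leg 3 (looking towards the buffer). Bar 70 mm long, 8 mm thick, its middle 16 mm below the rail's centreline.
- keeper_peg (a point): Top centre of the keeper's upright yellow peg, 10 mm thick, 40 mm tall, on the bar 35 mm from the pivot; its top is 28 mm above the rail's centreline. Push it sideways (about 1.5 N) to swing the keeper. Open, the bar points from the pivot backwards along leg 3; closed, it points left across leg 3.
- bowl: Loose metal bowl, 170 mm across, 60 mm high, bystander. Origin under its middle.
- tumbler: Loose steel tumbler, 66 mm across, 85 mm high, bystander. Origin under its middle.
- mango: Loose green mango, 97 mm long, 68 mm across and high, bystander. Origin under its middle.
- cutter: Fixed pickle cutter, wooden block 100 x 260 x 55 mm with a blade and lever, 135 mm high in all, bystander. Origin under its middle.
Things that resemble listed ones, but are neither listed nor needed, are in the scene too. What is shaped like the carrier but orange is not meant.

How it is judged:
By the outcome, as a careful person would: the job done as asked, in the order asked, and still so for the second after the job is handed in, with the robot touching nothing.
It also fails if it takes over 72 s, if anything falls off the work surface, if the arm or the gripper's body presses on something with over 40 N, if the wrist force passes 120 N, or if a joint passes its speed limit or range.

## Working session

There is one attempt and no reset: what is moved stays moved. The work goes in short steps, Python scripts to look and compute and a tool call to move; the robot and the scene stay as the last step left them, time stands still between calls to the robot, and variables do not carry over. Pictures are saved under pics/ and viewed, about 8 in all and at most 12, crops included, and the job is handed in when it is done.

Besides the shell and the picture viewer there is one more tool, called after "Emit:" by a JSON object that holds its "method" and its "body", one argument or row to a line. play_rows: Moves the arm, as the interface text tells. Its arguments: {"type":"object","properties":{"series":{"type":"array","items":{"type":"object","properties":{"translation":{"type":"array","items":{"type":"number"}},"spin":{"type":"number"}}}},"jaw":{"type":"number"},"force":{"type":"number"}},"required":["series"]}

```bash
mkdir -p pics; python3 - <<'E'
from workcell import bot
import cv2,numpy as np
s=bot.read_state();print(s)
for n in("scene","side","wrist"):
    c=bot.get_calibration(n);print(n,c)
    cv2.imwrite(f"pics/{n}0.png",bot.read_camera(n))
E
```

```text
{'time': 0.0, 'q': array([ 1.27314571e+00,  2.64751745e-01,  1.60540454e+00,  1.70340915e-05,
        1.27368388e+00, -3.69012034e-02]), 'joint_vel': array([ 0.00167217, -0.00102829, -0.00074683,  0.00018559,  0.00159583,
       -0.00094755]), 'joint_torque': array([ 2.26099573e-04, -5.15100288e+01, -3.67320478e+01, -4.97471956e-05,
        1.24716581e-02,  6.53225015e-05]), 'tool_pos': array([0.17379786, 0.65147506, 0.22994648]), 'tcp_rot': array([-0.40838169, -3.11454087,  0.00347641]), 'wrist_force': array([0.96193451, 0.45896241, 0.02500106]), 'torque': array([ 0.01380732, -0.00061166,  0.00212142]), 'width': 0.9997992918845767}
scene {'fov_y': 52.51361544123968, 'cx': 275.8325304597324, 'cy': 210.71260358321993, 'R': array([[ 0.23163208,  0.97278302, -0.00630679],
       [ 0.7566999 , -0.18424662, -0.62726267],
       [-0.61135247,  0.14052181, -0.77878224]]), 't': array([-0.26237897, -0.35086999,  1.50958702])}
side {'fov_y': 47.636600893815725, 'cx': 285.90428402227747, 'cy': 215.63535825818403, 'R': array([[ 0.97041252, -0.24116815,  0.01172484],
       [-0.18106571, -0.75897889, -0.62543285],
       [ 0.15973339,  0.6048049 , -0.7801899 ]]), 't': array([-0.55362867,  0.26513359,  0.96703091])}
wrist {'fov_y': 65.70646984690485, 'cx': 279.1121523047971, 'cy': 213.21451026845097, 'R': array([[ 0.25738318,  0.96630663, -0.00232401],
       [ 0.91978398, -0.24425282,  0.30714489],
       [ 0.29622849, -0.08119151, -0.95165993]]), 't': array([-0.67400759, -0.03994533,  0.38065741])}
```

View pics/scene0.png

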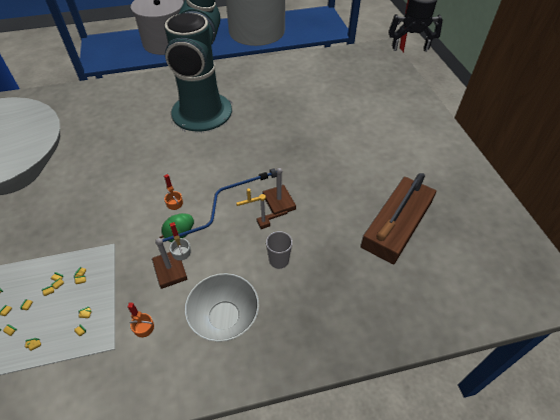

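View pics/side0.png

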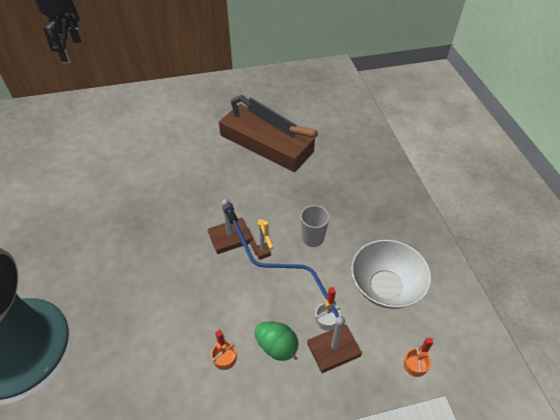

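The scene picture shows the rail running from the start post at about (163,240) to the end post at (278,175). The red tab is near (175,228) and the keeper peg near (249,192). The side picture shows the start at (340,320), the tab at (331,297), and the buffer at (231,213). Next I'll enlarge both.

```bash
python3 - <<'E'
import cv2,numpy as np
a=cv2.imread("pics/scene0.png")[155:275,145:305]
b=cv2.imread("pics/side0.png")[190:350,195:375]
cv2.imwrite("pics/sc1.png",cv2.resize(a,None,fx=5,fy=5,interpolation=cv2.INTER_CUBIC))
cv2.imwrite("pics/sd1.png",cv2.resize(b,None,fx=3.7,fy=3.7,interpolation=cv2.INTER_CUBIC))
E
```

```text
(no output)
```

View pics/sc1.png

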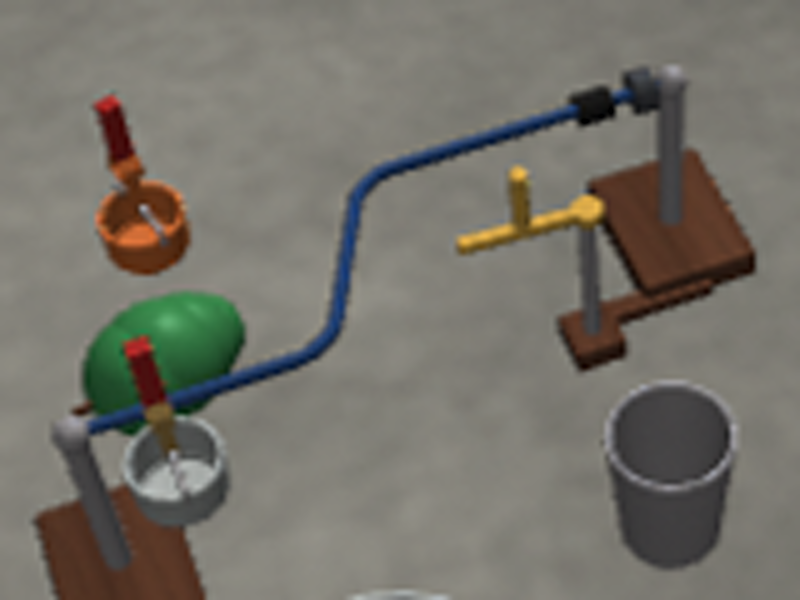

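View pics/sd1.png

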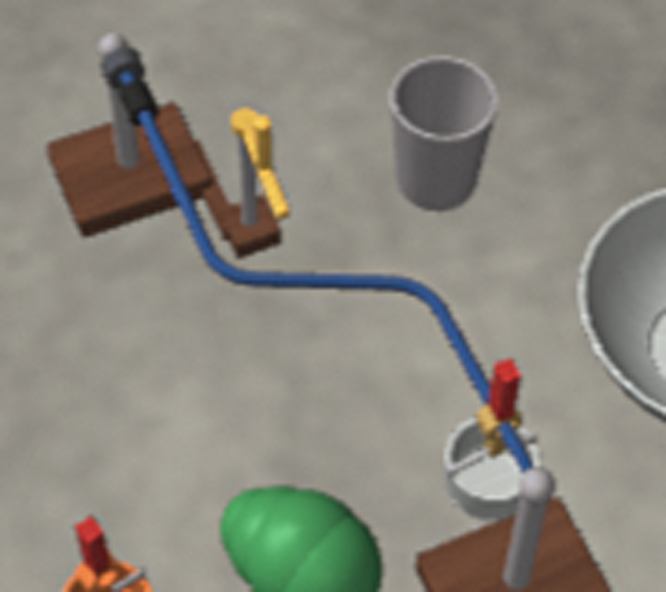

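Both crops show the rail clearly. In the scene crop the tab top is at about (138,345), the peg top at (518,173) and the buffer front at (573,111). In the side crop the tab top is at (507,367) and the buffer front at (147,117). Now I'll fit the rail model to the blue pixels.

```bash
cat > h.py <<'E'
import numpy as np,cv2
from workcell import bot
def bp(n,uv,z,cal=None):
    c=cal or bot.get_calibration(n);f=210/np.tan(np.radians(c["fov_y"])/2)
    uv=np.atleast_2d(np.asarray(uv,float));d=np.c_[(uv[:,0]-c["cx"]),(uv[:,1]-c["cy"])]
    if n=="wrist":
        r=np.hypot(*d.T);th=r/f;d=np.c_[d/np.maximum(r,1e-9)[:,None]*np.sin(th)[:,None],np.cos(th)]
    else: d=np.c_[d/f,np.ones(len(d))]
    R=np.array(c["R"]);C=-R.T@c["t"];w=d@R
    return (C+w*((z-C[2])/w[:,2])[:,None])[:,:2]
A=np.radians(65)
def rail(p,l1=.16,l3=.18,n=1200):
    """corner1 x,y,yaw -> points, headings; s=0 at corner1's arc start, may be negative"""
    T=.03*np.tan(A/2);arc=.03*A;m=.11-2*T
    s=np.linspace(-l1+T,arc+m+arc+l3-T,n)
    k=np.where((s>0)&(s<arc),1,0)-np.where((s>arc+m)&(s<2*arc+m),1,0)
    h=np.clip(s,0,arc)/.03-np.clip(s-arc-m,0,arc)/.03
    ds=s[1]-s[0];hm=(h[1:]+h[:-1])/2
    x=np.r_[0,np.cumsum(np.cos(hm))*ds];y=np.r_[0,np.cumsum(np.sin(hm))*ds]
    x+=-l1
    c,q=np.cos(p[2]),np.sin(p[2])
    return np.c_[p[0]+c*x-q*y,p[1]+q*x+c*y],h+p[2],s
E
python3 - <<'E'
from h import *
from scipy.optimize import least_squares
from scipy.spatial import cKDTree
P={}
for n,(x0,x1,y0,y1) in dict(scene=(160,275,172,245),side=(225,345,210,325)).items():
    im=cv2.imread(f"pics/{n}0.png").astype(int);b,g,r=im[...,0],im[...,1],im[...,2]
    m=(b>r*1.5)&(b-r>40);v,u=np.nonzero(m)
    k=(u>x0)&(u<x1)&(v>y0)&(v<y1);P[n]=bp(n,np.c_[u,v][k],.13);print(n,k.sum(),P[n].min(0),P[n].max(0))
def cr(n,u,v):
    s,ox,oy=(5,145,155) if n=="scene" else (3.7,195,190)
    return ((u+.5)/s-.5+ox,(v+.5)/s-.5+oy)
M=dict(start=[("scene",72,432,.13),("side",537,484,.13)],stop=[("scene",573,111,.13),("side",147,117,.13)],
 tabtop=[("scene",138,345,.178),("side",507,367,.178)],peg=[("scene",518,171,.158)],barend=[("scene",462,244,.114),("side",280,212,.114)],pivot=[("scene",588,206,.118),("side",247,118,.118)])
Q={k:[bp(n,cr(n,u,v),z)[0] for n,u,v,z in L] for k,L in M.items()}
for k,v in Q.items():print(k,np.round(v,4).tolist())
a=np.mean(Q["start"],0);b=np.mean(Q["stop"],0);d=b-a
for key in (["scene"],["side"],["scene","side"]):
    pts=np.vstack([P[k] for k in key])
    best=None
    for fr in(.3,.45):
        yaw=np.arctan2(d[1],d[0])-np.radians(17)
        f=lambda p:cKDTree(rail(p)[0]).query(pts)[0]*1e3
        o=least_squares(lambda p:f(p),[*(a+.125*np.array([np.cos(yaw),np.sin(yaw)])),yaw],loss="soft_l1",diff_step=1e-3,x_scale=[.01,.01,.1])
        if best is None or o.cost<best.cost:best=o
    p=best.x;print(key,p,"med mm",np.median(f(p)))
    c,s=np.cos(p[2]),np.sin(p[2])
    for k,v in Q.items():
        e=np.array(v)-p[:2];print("  ",k,np.round(np.c_[e@[c,s],e@[-s,c]],4).tolist())
E
```

```text
scene 295 [ 0.47136022 -0.15209971] [0.62740548 0.14197638]
side 462 [ 0.47489134 -0.15083082] [0.63068176 0.14198996]
start [[0.6264, -0.1615], [0.6305, -0.1605]]
stop [[0.4794, 0.111], [0.4838, 0.1111]]
tabtop [[0.6208, -0.1208], [0.6235, -0.1195]]
peg [[0.5394, 0.0711]]
barend [[0.5427, 0.0386], [0.5455, 0.0395]]
pivot [[0.5363, 0.1064], [0.541, 0.1063]]
['scene'] [ 0.60531532 -0.03525891  1.74136518] med mm 1.7698096220629882
   start [[-0.128, 0.0006], [-0.1277, -0.0035]]
   stop [[0.1655, 0.0992], [0.1648, 0.0949]]
   tabtop [[-0.0869, -0.0007], [-0.0861, -0.0036]]
   peg [[0.116, 0.0469]]
   barend [[0.0834, 0.0491], [0.0838, 0.0462]]
   pivot [[0.1513, 0.044], [0.1504, 0.0393]]
['side'] [ 0.60822998 -0.03429758  1.73899825] med mm 1.6162498846827091
   start [[-0.1284, 0.0034], [-0.1282, -0.0008]]
   stop [[0.1648, 0.1027], [0.1641, 0.0984]]
   tabtop [[-0.0874, 0.0021], [-0.0865, -0.0007]]
   peg [[0.1155, 0.0502]]
   barend [[0.0828, 0.0524], [0.0833, 0.0495]]
   pivot [[0.1508, 0.0474], [0.1498, 0.0427]]
['scene', 'side'] [ 0.6071702  -0.03463729  1.73972009] med mm 1.698411690447417
   start [[-0.1283, 0.0024], [-0.128, -0.0018]]
   stop [[0.165, 0.1014], [0.1644, 0.0971]]
   tabtop [[-0.0872, 0.001], [-0.0864, -0.0018]]
   peg [[0.1156, 0.049]]
   barend [[0.083, 0.0512], [0.0834, 0.0483]]
   pivot [[0.151, 0.0462], [0.15, 0.0415]]
```

```bash
cat >> h.py <<'E'
from scipy.spatial.transform import Rotation as Ro
PR=np.array([.6070,-.0346,1.7397])
def loc2w(x,y,p=PR):
    c,s=np.cos(p[2]),np.sin(p[2]);return np.array([p[0]+c*x-s*y,p[1]+s*x+c*y])
def pose():
    s=bot.read_state();R=Ro.from_rotvec(s["tcp_rot"]).as_matrix()
    return s["tool_pos"],np.arctan2(R[1,1],R[0,1]),s
def rows(pts,d=3,pos=None,yaw=None):
    """pts: list of (x,y,z,yaw) commanded targets, one per row; rounding errors carried"""
    if pos is None:pos,yaw,_=pose()
    pos=np.array(pos,float);out=[]
    for x,y,z,w in pts:
        c,s=np.cos(yaw),np.sin(yaw);e=np.array([x,y,z])-pos
        t=np.round([-s*e[0]+c*e[1],c*e[0]+s*e[1],-e[2]],d)
        sp=np.round(np.degrees(-(w-yaw))/5,2)
        pos=pos+[-s*t[0]+c*t[1],c*t[0]+s*t[1],-t[2]];yaw-=np.radians(5*sp)
        out.append((t.tolist(),float(sp)))
    for i in range(0,len(out),5):print([{"translation":t,"spin":s} for t,s in out[i:i+5]])
def line(target,n):
    pos,yaw,_=pose();a=np.r_[pos,yaw];return [a+(np.array(target)-a)*k/n for k in range(1,n+1)]
E
python3 - <<'E'
from h import *
t=np.r_[loc2w(-.087,0),.225,PR[2]-np.pi/2];print(t);rows(line(t,20))
E
```

```text
[ 0.62162485 -0.12036196  0.225       0.16890367]
[{'translation': [-0.032, -0.032, 0.0], 'spin': 0.65}, {'translation': [-0.033, -0.029, 0.001], 'spin': 0.66}, {'translation': [-0.035, -0.028, -0.0], 'spin': 0.65}, {'translation': [-0.036, -0.026, 0.0], 'spin': 0.66}, {'translation': [-0.038, -0.023, 0.0], 'spin': 0.65}]
[{'translation': [-0.039, -0.022, 0.001], 'spin': 0.65}, {'translation': [-0.041, -0.019, -0.0], 'spin': 0.66}, {'translation': [-0.041, -0.016, 0.0], 'spin': 0.65}, {'translation': [-0.042, -0.015, 0.0], 'spin': 0.65}, {'translation': [-0.043, -0.012, 0.001], 'spin': 0.66}]
[{'translation': [-0.044, -0.009, -0.0], 'spin': 0.65}, {'translation': [-0.044, -0.007, 0.0], 'spin': 0.66}, {'translation': [-0.044, -0.005, 0.0], 'spin': 0.65}, {'translation': [-0.045, -0.001, 0.001], 'spin': 0.65}, {'translation': [-0.045, 0.0, -0.0], 'spin': 0.66}]
[{'translation': [-0.044, 0.003, 0.0], 'spin': 0.65}, {'translation': [-0.044, 0.006, 0.0], 'spin': 0.65}, {'translation': [-0.044, 0.008, 0.001], 'spin': 0.66}, {'translation': [-0.043, 0.011, -0.0], 'spin': 0.65}, {'translation': [-0.043, 0.013, 0.0], 'spin': 0.66}]
```

Emit:
{"method": "play_rows", "body": {
  "series": [
    {"translation":[-0.032,-0.032,0.0],"spin":0.65},
    {"translation":[-0.033,-0.029,0.0],"spin":0.65},
    {"translation":[-0.035,-0.028,0.0],"spin":0.65},
    {"translation":[-0.036,-0.026,0.0],"spin":0.65},
    {"translation":[-0.038,-0.023,0.0],"spin":0.65}
  ],
  "jaw": 1,
  "force": 20
}}

```text
time: 0.65
tool_pos: [0.2863, 0.4577, 0.2309]
tcp_rot: [-0.847, -3.025, 0.001]
wrist_force: [0.7, 0.4, -0.1]
width: 1.0
```

Emit:
{"method": "play_rows", "body": {
  "series": [
    {"translation":[-0.039,-0.022,0.0],"spin":0.65},
    {"translation":[-0.041,-0.019,0.0],"spin":0.65},
    {"translation":[-0.041,-0.016,0.0],"spin":0.65},
    {"translation":[-0.042,-0.015,0.0],"spin":0.65},
    {"translation":[-0.043,-0.012,0.0],"spin":0.65}
  ]
}}

```text
time: 1.15
tool_pos: [0.3984, 0.2647, 0.2312]
tcp_rot: [1.267, 2.875, 0.0]
wrist_force: [0.1, 0.7, 0.0]
width: 0.997
```

Emit:
{"method": "play_rows", "body": {
  "series": [
    {"translation":[-0.044,-0.009,0.0],"spin":0.65},
    {"translation":[-0.044,-0.007,0.0],"spin":0.65},
    {"translation":[-0.044,-0.005,0.0],"spin":0.65},
    {"translation":[-0.045,-0.001,0.0],"spin":0.65},
    {"translation":[-0.045,0.0,0.0],"spin":0.65}
  ]
}}

```text
time: 1.65
tool_pos: [0.5118, 0.0717, 0.2312]
tcp_rot: [1.661, 2.667, 0.0]
wrist_force: [0.9, 0.8, 0.2]
width: 1.003
```

Emit:
{"method": "play_rows", "body": {
  "series": [
    {"translation":[-0.044,0.003,0.0],"spin":0.65},
    {"translation":[-0.044,0.006,0.0],"spin":0.65},
    {"translation":[-0.044,0.008,0.0],"spin":0.65},
    {"translation":[-0.043,0.011,0.0],"spin":0.65},
    {"translation":[-0.043,0.013,0.0],"spin":0.65}
  ]
}}

```text
time: 2.15
tool_pos: [0.6244, -0.1201, 0.2308]
tcp_rot: [-2.021, -2.405, 0.0]
wrist_force: [0.4, 0.3, -0.4]
width: 1.001
```

```bash
python3 - <<'E'
from h import *
p,y,s=pose();print(s["time"],p,y,s["wrist_force"])
c=bot.get_calibration("wrist");np.save("w1.npy",c,allow_pickle=True);im=bot.read_camera("wrist")
cv2.imwrite("pics/w1.png",im);cv2.imwrite("pics/w1b.png",cv2.resize(im,(800,600),interpolation=cv2.INTER_CUBIC))
E
```

```text
2.15 [ 0.62441011 -0.12007058  0.23084976] 0.17291325104004227 [ 0.39129857  0.32094259 -0.3641248 ]
```

View pics/w1b.png

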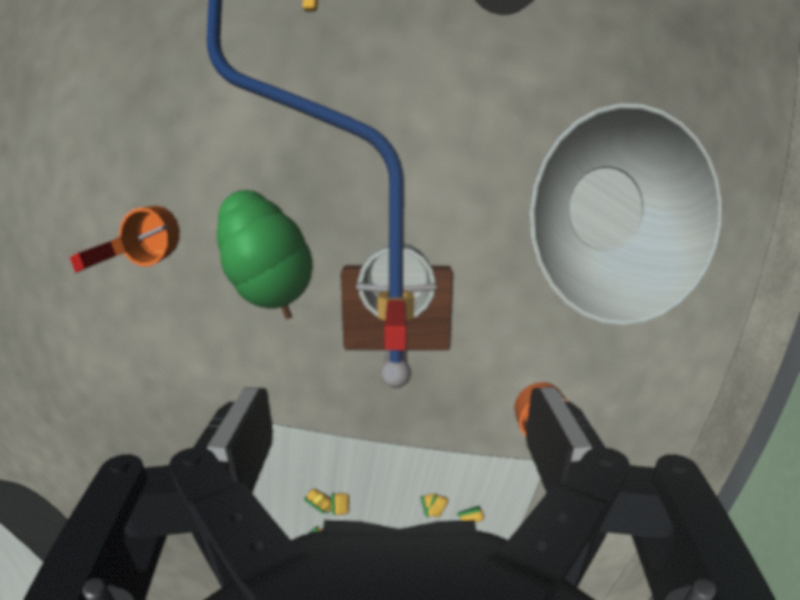

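The wrist picture shows the tab top at about (396,338) in the enlarged image, the rail straight up from it, both bends, and the start ball at (396,372). I'll refit the rail with this closer view.

```bash
python3 - <<'E'
from h import *
from scipy.optimize import least_squares
from scipy.spatial import cKDTree
cal=np.load("w1.npy",allow_pickle=True).item()
im=cv2.imread("pics/w1.png").astype(int);b,g,r=im[...,0],im[...,1],im[...,2]
m=(b>r*1.5)&(b-r>35);v,u=np.nonzero(m);k=(u>130)&(u<300)&(v<250);
k&=~((v<6)) 
P=bp("wrist",np.c_[u,v][k],.13,cal);print(k.sum(),u[k].min(),u[k].max(),v[k].max())
f=lambda p:cKDTree(rail(p)[0]).query(P)[0]*1e3
o=least_squares(f,PR,loss="soft_l1",diff_step=1e-3,x_scale=[.01,.01,.1]);print(o.x,np.median(f(o.x)))
for p in(o.x,PR):
  for n,q,z in(("tab",(396,337.5),.178),("ball",(396,373),.13)):
    w=bp("wrist",(np.array(q)+.5)*.7-.5,z,cal)[0];e=w-p[:2];c,s=np.cos(p[2]),np.sin(p[2]);print(n,w,e@[c,s],e@[-s,c])
E
```

```text
2139 145 280 249
[ 0.60677738 -0.03421593  1.7431516 ] 1.444146762788024
tab [ 0.62275326 -0.12001789] -0.0872705944265896 -0.001023863323018409
ball [ 0.62951425 -0.16119526] -0.12899739891750442 -0.0006226293312954655
tab [ 0.62275326 -0.12001789] -0.08685050919448177 -0.0011701875792825033
ball [ 0.62951425 -0.16119526] -0.12857845002497917 -0.0009129799090018878
```

```bash
sed -i 's/^PR=.*/PR=np.array([.6069,-.0344,1.742])/' h.py; python3 - <<'E'
from h import *
t=np.r_[loc2w(-.087,-.0005),.143,PR[2]-np.pi/2];print(t);rows(line(t,5),4)
E
```

```text
[ 0.62221475 -0.12004291  0.143       0.17120367]
[{'translation': [0.0014, -0.0008, 0.0175], 'spin': -0.01}, {'translation': [0.0015, -0.0009, 0.0175], 'spin': -0.0}, {'translation': [0.0014, -0.0008, 0.0175], 'spin': -0.01}, {'translation': [0.0014, -0.0008, 0.0176], 'spin': -0.01}, {'translation': [0.0014, -0.0008, 0.0175], 'spin': -0.01}]
```

Emit:
{"method": "play_rows", "body": {
  "series": [
    {"translation":[0.0015,-0.001,0.018],"spin":0},
    {"translation":[0.0015,-0.001,0.018],"spin":0},
    {"translation":[0.0015,-0.001,0.018],"spin":0},
    {"translation":[0.0015,-0.001,0.018],"spin":0},
    {"translation":[0.001,0,0.0155],"spin":0}
  ]
}}

```text
time: 2.7
tool_pos: [0.618, -0.1119, 0.1422]
tcp_rot: [-2.017, -2.407, 0.001]
wrist_force: [-0.1, 0.1, -0.2]
width: 1.0
```

Emit:
{"method": "play_rows", "body": {
  "series": [
    {"translation":[0,0,0],"spin":0},
    {"translation":[0,0,0],"spin":0}
  ]
}}

```text
time: 2.9
tool_pos: [0.6186, -0.112, 0.1436]
tcp_rot: [-2.017, -2.407, 0.001]
wrist_force: [0.9, 0.5, -0.0]
width: 0.998
```

```bash
python3 - <<'E'
from h import *
p,y,s=pose();print(s["time"],p,y,s["wrist_force"])
t=np.r_[loc2w(-.087,-.0005),.143,PR[2]-np.pi/2];rows(line(t,1),4)
E
```

```text
2.9 [ 0.6186276  -0.11204063  0.14355347] 0.1758293802936378 [ 0.88108488  0.46228444 -0.0042448 ]
[{'translation': [-0.0085, 0.0021, 0.0006], 'spin': 0.05}]
```

Emit:
{"method": "play_rows", "body": {
  "series": [
    {"translation":[-0.0085,0.002,0.0005],"spin":0.05},
    {"translation":[0,0,0],"spin":0},
    {"translation":[0,0,0],"spin":0}
  ]
}}

```text
time: 3.2
tool_pos: [0.6231, -0.1208, 0.1444]
tcp_rot: [2.023, 2.401, 0.001]
wrist_force: [-0.2, 0.6, -0.2]
width: 1.005
```

Emit:
{"method": "play_rows", "body": {
  "series": [
    {"translation":[0,0,0],"spin":0},
    {"translation":[0,0,0],"spin":0},
    {"translation":[0,0,0],"spin":0},
    {"translation":[0,0,0],"spin":0},
    {"translation":[0,0,0],"spin":0}
  ],
  "jaw": -1,
  "force": 20
}}

```text
time: 3.7
tool_pos: [0.6222, -0.1201, 0.1432]
tcp_rot: [-2.023, -2.403, 0.0]
wrist_force: [0.9, 0.7, 0.2]
width: 0.142
```

Emit:
{"method": "play_rows", "body": {
  "series": [
    {"translation":[0,0,0],"spin":0},
    {"translation":[0,0,0],"spin":0},
    {"translation":[0,0,0],"spin":0},
    {"translation":[0,0,0],"spin":0}
  ]
}}

```text
time: 4.1
tool_pos: [0.6222, -0.1202, 0.1433]
tcp_rot: [-2.023, -2.403, -0.0]
wrist_force: [-0.4, -0.4, 0.0]
width: 0.117
```

```bash
python3 - <<'E'
from h import *
p,y,s=pose();print(s["time"],p,y,s["wrist_force"],s["torque"],s["width"])
im=bot.read_camera("wrist");cv2.imwrite("pics/w2.png",im[170:420,100:460])
E
```

```text
4.1 [ 0.62223284 -0.12019014  0.1432798 ] 0.17114815820348206 [-0.38299061 -0.39445567  0.04054975] [0.0597165  0.00151886 0.02861474] 0.1174853650222842
```

View pics/w2.png

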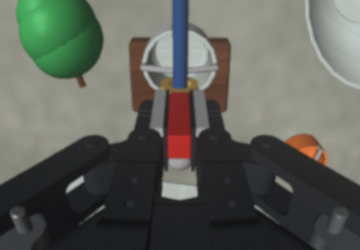

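The tab sits between the pads (opening about 10 mm) with almost no force. Next: lift 2 mm to centre the ring, then go along leg 1.

```bash
cat >> h.py <<'E'
def along(ss,z,pos=None,yaw=None,d=4,p=None):
    X,h,s=rail(PR if p is None else p,n=6000)
    rows([(np.interp(q,s,X[:,0]),np.interp(q,s,X[:,1]),z,np.interp(q,s,h)-np.pi/2) for q in ss],d,pos,yaw)
E
python3 - <<'E'
from h import *
st=[-.066]+list(np.arange(-.060,-.011,.008))+[-.006,-.002]+list(np.arange(.002,.0341,.004))+[.036]
print(len(st));along(st,.1453)
E
```

```text
20
[{'translation': [0.002, -0.0005, -0.002], 'spin': -0.0}, {'translation': [0.006, 0.0, -0.0], 'spin': -0.0}, {'translation': [0.008, 0.0, -0.0], 'spin': -0.0}, {'translation': [0.008, 0.0, -0.0], 'spin': -0.0}, {'translation': [0.008, 0.0, -0.0], 'spin': -0.0}]
[{'translation': [0.008, 0.0, -0.0], 'spin': -0.0}, {'translation': [0.008, 0.0, -0.0], 'spin': -0.0}, {'translation': [0.008, 0.0, -0.0], 'spin': -0.0}, {'translation': [0.006, 0.0, -0.0], 'spin': -0.0}, {'translation': [0.004, 0.0, -0.0], 'spin': -0.0}]
[{'translation': [0.004, -0.0, -0.0], 'spin': -0.76}, {'translation': [0.004, -0.0003, -0.0], 'spin': -1.53}, {'translation': [0.004, -0.0003, -0.0], 'spin': -1.53}, {'translation': [0.004, -0.0002, -0.0], 'spin': -1.53}, {'translation': [0.004, -0.0003, -0.0], 'spin': -1.53}]
[{'translation': [0.004, -0.0003, -0.0], 'spin': -1.52}, {'translation': [0.004, -0.0002, -0.0], 'spin': -1.53}, {'translation': [0.004, -0.0003, -0.0], 'spin': -1.53}, {'translation': [0.0039, -0.0003, -0.0], 'spin': -1.53}, {'translation': [0.002, 0.0, -0.0], 'spin': -0.01}]
```

Emit:
{"method": "play_rows", "body": {
  "series": [
    {"translation":[0.002,0,-0.002],"spin":0},
    {"translation":[0.006,0,0],"spin":0},
    {"translation":[0.008,0,0],"spin":0},
    {"translation":[0.008,0,0],"spin":0},
    {"translation":[0.008,0,0],"spin":0}
  ]
}}

```text
time: 4.65
tool_pos: [0.6165, -0.0877, 0.1451]
tcp_rot: [-2.023, -2.403, 0.0]
wrist_force: [-0.9, -0.5, -1.6]
width: 0.115
```

Emit:
{"method": "play_rows", "body": {
  "series": [
    {"translation":[0.008,0,0],"spin":0},
    {"translation":[0.008,0,0],"spin":0},
    {"translation":[0.006,0,0],"spin":0},
    {"translation":[0.004,0,0],"spin":0},
    {"translation":[0,0,0],"spin":0}
  ]
}}

```text
time: 5.15
tool_pos: [0.6123, -0.0625, 0.1453]
tcp_rot: [-2.023, -2.404, 0.0]
wrist_force: [0.4, 0.1, -1.5]
width: 0.113
```

```bash
cat >> h.py <<'E'
def rep():
    p,y,s=pose();X,h,ss=rail(PR,n=6000);i=np.argmin(np.hypot(*(X-p[:2]).T));e=p[:2]-X[i]
    l=-np.sin(h[i])*e[0]+np.cos(h[i])*e[1];f=s["wrist_force"];t=y+np.pi/2
    print("t",s["time"],"s",round(ss[i],4),"left",round(l,4),"z",p[2],"dyaw",np.degrees(t-h[i]),"F fwd,left,up",f[0]*np.cos(t)+f[1]*np.sin(t),-f[0]*np.sin(t)+f[1]*np.cos(t),f[2],"M",s["torque"],s["width"])
E
python3 -c "
from h import *
rep()"
```

```text
t 5.15 s -0.0095 left -0.0005 z 0.14528944344085637 dyaw 0.03734085919598423 F fwd,left,up 0.027647350585258357 -0.3947493218012012 -1.5075302959276153 M [ 0.01179067  0.0265944  -0.0254882 ] 0.1127413042128582
```

Emit:
{"method": "play_rows", "body": {
  "series": [
    {"translation":[0.005,0,0],"spin":0},
    {"translation":[0.0045,0,0],"spin":0},
    {"translation":[0.0026,-0.0001,0],"spin":-1},
    {"translation":[0.0026,-0.0001,0],"spin":-1},
    {"translation":[0.0026,-0.0001,0],"spin":-1}
  ]
}}

```text
time: 5.65
tool_pos: [0.6084, -0.0461, 0.1453]
tcp_rot: [-1.688, -2.65, -0.0]
wrist_force: [-0.0, 0.7, -0.9]
width: 0.113
```

Emit:
{"method": "play_rows", "body": {
  "series": [
    {"translation":[0.0026,-0.0001,0],"spin":-1},
    {"translation":[0.0026,-0.0001,0],"spin":-1},
    {"translation":[0.0026,-0.0001,0],"spin":-1},
    {"translation":[0,0,0],"spin":0}
  ]
}}

```text
time: 6.05
tool_pos: [0.6041, -0.0394, 0.1452]
tcp_rot: [-1.332, -2.845, 0.0]
wrist_force: [-0.4, 0.1, -1.2]
width: 0.113
```

```bash
python3 -c "
from h import *
rep()"
```

```text
t 6.05 s 0.0153 left -0.0002 z 0.1452003247392558 dyaw 0.8909975600710939 F fwd,left,up 0.3298780218987588 0.30608407704835106 -1.1649710360352463 M [-0.0167332  -0.03359603  0.0126026 ] 0.1133165040977217
```

Emit:
{"method": "play_rows", "body": {
  "series": [
    {"translation":[0.0026,-0.0001,0],"spin":-1},
    {"translation":[0.0026,-0.0001,0],"spin":-1},
    {"translation":[0.0026,-0.0001,0],"spin":-1},
    {"translation":[0.0027,-0.0001,0],"spin":-1},
    {"translation":[0.0027,-0.0001,0],"spin":-1}
  ]
}}

```text
time: 6.55
tool_pos: [0.594, -0.0316, 0.1453]
tcp_rot: [0.683, 3.066, -0.0]
wrist_force: [0.1, -0.0, -0.7]
width: 0.113
```

Emit:
{"method": "play_rows", "body": {
  "series": [
    {"translation":[0.0027,-0.0001,0],"spin":-1},
    {"translation":[0.0027,-0.0001,0],"spin":-1},
    {"translation":[0.005,0,0],"spin":0},
    {"translation":[0.005,0,0],"spin":0},
    {"translation":[0,0,0],"spin":0}
  ]
}}

```text
time: 7.05
tool_pos: [0.5785, -0.0269, 0.1452]
tcp_rot: [-0.418, -3.113, 0.0]
wrist_force: [-0.4, -0.2, -0.6]
width: 0.112
```

```bash
python3 -c "
from h import *
rep()"
```

```text
t 7.05 s 0.0443 left 0.0002 z 0.14515782002793873 dyaw -0.12053447128934323 F fwd,left,up 0.3206623766237411 0.2755653748470148 -0.582395376087462 M [-0.04744863  0.03321134  0.01117296] 0.11194358587711245
```

Arc 1 is done with negligible force. The middle leg has 61.5 mm left before arc 2.

Emit:
{"method": "play_rows", "body": {
  "series": [
    {"translation":[0.005,0,0],"spin":0},
    {"translation":[0.008,0,0],"spin":0},
    {"translation":[0.008,0,0],"spin":0},
    {"translation":[0.008,0,0],"spin":0},
    {"translation":[0.008,0,0],"spin":0}
  ]
}}

```text
time: 7.55
tool_pos: [0.5427, -0.0172, 0.1453]
tcp_rot: [-0.415, -3.114, 0.0]
wrist_force: [0.4, 0.7, -0.3]
width: 0.113
```

Emit:
{"method": "play_rows", "body": {
  "series": [
    {"translation":[0.008,0,0],"spin":0},
    {"translation":[0.006,0,0],"spin":0},
    {"translation":[0.003,0,0],"spin":0},
    {"translation":[0,0,0],"spin":0}
  ]
}}

```text
time: 7.95
tool_pos: [0.5268, -0.0128, 0.1453]
tcp_rot: [0.415, 3.114, -0.0]
wrist_force: [0.7, 1.1, -1.4]
width: 0.112
```

```bash
python3 -c "
from h import *
rep()"
```

```text
t 7.95 s 0.0978 left 0.0002 z 0.14534724519039724 dyaw 0.005250501019111165 F fwd,left,up -0.40890907728167103 -1.2809567387299907 -1.377988860793871 M [ 0.07793644 -0.01325366 -0.00596915] 0.11174874647796791
```

Emit:
{"method": "play_rows", "body": {
  "series": [
    {"translation":[0.004,0,0],"spin":0},
    {"translation":[0.004,0,0],"spin":0},
    {"translation":[0.0026,0.0001,0],"spin":1},
    {"translation":[0.0026,0.0001,0],"spin":1},
    {"translation":[0.0026,0.0001,0],"spin":1}
  ]
}}

```text
time: 8.45
tool_pos: [0.512, -0.0078, 0.1452]
tcp_rot: [-0.824, -3.031, -0.0]
wrist_force: [-0.6, 1.3, -1.3]
width: 0.114
```

Emit:
{"method": "play_rows", "body": {
  "series": [
    {"translation":[0.0026,0.0001,0],"spin":1},
    {"translation":[0.0026,0.0001,0],"spin":1},
    {"translation":[0.0026,0.0001,0],"spin":1},
    {"translation":[0,0,0],"spin":0}
  ]
}}

```text
time: 8.85
tool_pos: [0.5057, -0.003, 0.1452]
tcp_rot: [-1.207, -2.9, 0.0]
wrist_force: [0.3, -0.1, -0.4]
width: 0.11
```

```bash
python3 -c "
from h import *
rep()"
```

```text
t 8.85 s 0.1214 left 0.0002 z 0.14519256807870012 dyaw -0.22076209723484588 F fwd,left,up -0.32415655269000254 -0.15605298761382852 -0.4246539144376601 M [-0.00847694  0.00950142  0.03028813] 0.11019919617321038
```

Emit:
{"method": "play_rows", "body": {
  "series": [
    {"translation":[0.0026,0.0001,0],"spin":1},
    {"translation":[0.0026,0.0001,0],"spin":1},
    {"translation":[0.0026,0.0001,0],"spin":1},
    {"translation":[0.0027,0.0001,0],"spin":1},
    {"translation":[0.0027,0.0001,0],"spin":1}
  ]
}}

```text
time: 9.35
tool_pos: [0.499, 0.0079, 0.1453]
tcp_rot: [1.808, 2.569, 0.0]
wrist_force: [-0.2, -0.0, -1.5]
width: 0.112
```

Emit:
{"method": "play_rows", "body": {
  "series": [
    {"translation":[0.0027,0.0001,0],"spin":1},
    {"translation":[0.0027,0.0001,0],"spin":1},
    {"translation":[0.005,0,0],"spin":0},
    {"translation":[0.005,0,0],"spin":0},
    {"translation":[0,0,0],"spin":0}
  ]
}}

```text
time: 9.85
tool_pos: [0.4958, 0.0235, 0.1453]
tcp_rot: [-2.02, -2.406, -0.0]
wrist_force: [0.9, -0.7, -0.8]
width: 0.114
```

```bash
python3 - <<'E'
from h import *
rep()
cal=bot.get_calibration("wrist");np.save("w3.npy",cal,allow_pickle=True);im=bot.read_camera("wrist");cv2.imwrite("pics/w3.png",im)
cv2.imwrite("pics/w3b.png",cv2.resize(im[0:300,80:480],None,fx=2,fy=2,interpolation=cv2.INTER_CUBIC))
E
```

```text
t 9.85 s 0.1503 left -0.0001 z 0.1452527714811446 dyaw 0.15454680184225092 F fwd,left,up -0.7981052766747609 -0.7795094277450982 -0.7704077524964675 M [-0.00999848  0.00379677  0.02570215] 0.1135160865293624
```

View pics/w3b.png

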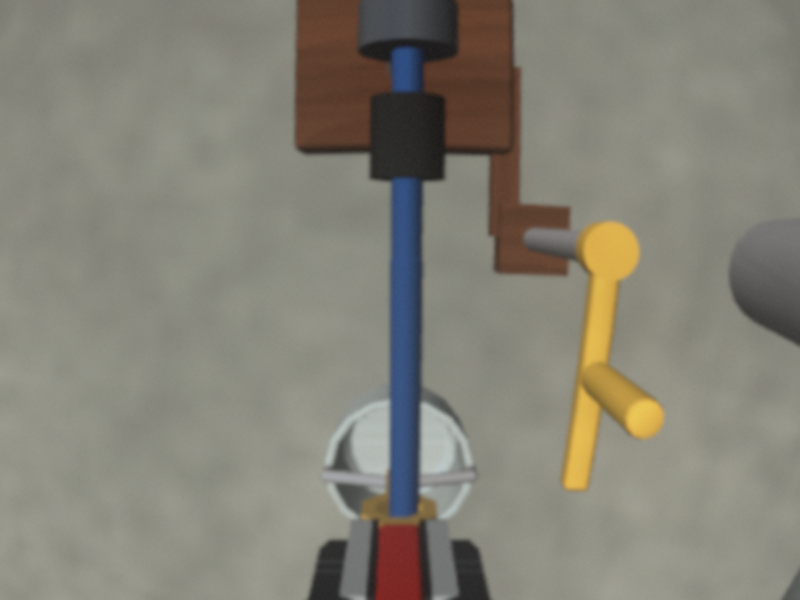

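The picture shows the buffer front at (406,179) in the crop, the pivot at (608,250) and the peg top at (646,418). The keeper is open, about 0.1 rad.

```bash
python3 - <<'E'
from h import *
cal=np.load("w3.npy",allow_pickle=True).item()
p=PR;c,s=np.cos(p[2]),np.sin(p[2])
for n,q,z in(("stop",(406,179),.133),("peg",(646,417),.158),("pivot",(608,249),.119),("barend",(575,488),.118),("tumbler edge",(728,270),.085)):
    w=bp("wrist",(np.array(q)+.5)/2-.5+[80,0],z,cal)[0];e=w-p[:2];print(n,w,e@[c,s],e@[-s,c])
X,h,ss=rail(p,n=6000);pp=pose()[0];e=pp[:2]-p[:2];print("now",e@[c,s],e@[-s,c],"leg3 y",.0997)
E
```

```text
stop [0.4816472  0.11230685] 0.16590119222081165 0.09842742030231735
peg [0.54229047 0.07179986] 0.11565469430872823 0.04557185274379768
pivot [0.53744193 0.10626759] 0.15044456257989114 0.04447728326824329
barend [0.54525536 0.03783725] 0.08168347422711525 0.048436464210304876
tumbler edge [0.59308249 0.11105792] 0.14568545744327882 -0.011165946537819951
now 0.07574756169247224 0.09958315931067566 leg3 y 0.0997
```

Emit:
{"method": "play_rows", "body": {
  "series": [
    {"translation":[0.006,0,0],"spin":0},
    {"translation":[0.008,0,0],"spin":0},
    {"translation":[0.008,0,0],"spin":0},
    {"translation":[0.008,0,0],"spin":0},
    {"translation":[0.008,0,0],"spin":0}
  ]
}}

```text
time: 10.4
tool_pos: [0.4892, 0.0612, 0.1453]
tcp_rot: [-2.023, -2.404, 0.0]
wrist_force: [-0.2, 0.7, -0.8]
width: 0.114
```

Emit:
{"method": "play_rows", "body": {
  "series": [
    {"translation":[0.008,0,0],"spin":0},
    {"translation":[0.008,0,0],"spin":0},
    {"translation":[0.008,0,0],"spin":0},
    {"translation":[0.006,0,0],"spin":0},
    {"translation":[0.004,0,0],"spin":0}
  ]
}}

```text
time: 10.9
tool_pos: [0.4835, 0.0945, 0.1453]
tcp_rot: [-2.023, -2.404, 0.0]
wrist_force: [0.5, -0.9, -0.9]
width: 0.116
```

Emit:
{"method": "play_rows", "body": {
  "series": [
    {"translation":[0.003,0,0],"spin":0},
    {"translation":[0.003,0,0],"spin":0},
    {"translation":[0,0,0],"spin":0},
    {"translation":[0,0,0],"spin":0}
  ]
}}

```text
time: 11.3
tool_pos: [0.4827, 0.0997, 0.1453]
tcp_rot: [2.023, 2.403, -0.0]
wrist_force: [0.6, -0.2, -1.3]
width: 0.112
```

```bash
python3 -c "
from h import *
rep();e=pose()[0][:2]-PR[:2];print(e@[np.cos(PR[2]),np.sin(PR[2])])"
```

```text
t 11.3 s 0.2276 left -0.0001 z 0.14527199958255693 dyaw -0.0007021327269790679 F fwd,left,up -0.34842933997528436 -0.5658885522662503 -1.343455888046981 M [0.02340099 0.02617998 0.0310677 ] 0.11178680065479371
0.15334172146750583
```

Emit:
{"method": "play_rows", "body": {
  "series": [
    {"translation":[0.003,0,0],"spin":0},
    {"translation":[0.003,0,0],"spin":0},
    {"translation":[0.002,0,0],"spin":0},
    {"translation":[0,0,0],"spin":0},
    {"translation":[0,0,0],"spin":0}
  ]
}}

```text
time: 11.8
tool_pos: [0.4813, 0.1077, 0.1453]
tcp_rot: [2.023, 2.403, -0.0]
wrist_force: [0.4, -1.7, -0.6]
width: 0.114
```

Emit:
{"method": "play_rows", "body": {
  "series": [
    {"translation":[0.002,0,0],"spin":0},
    {"translation":[0,0,0],"spin":0},
    {"translation":[0,0,0],"spin":0}
  ]
}}

```text
time: 12.1
tool_pos: [0.481, 0.1095, 0.1453]
tcp_rot: [2.023, 2.403, -0.0]
wrist_force: [0.1, -2.1, -0.1]
width: 0.111
```

```bash
python3 - <<'E'
from h import *
rep();e=pose()[0][:2]-PR[:2];print(e@[np.cos(PR[2]),np.sin(PR[2])])
im=bot.read_camera("wrist");cv2.imwrite("pics/w4.png",cv2.resize(im[100:300,180:400],None,fx=3,fy=3,interpolation=cv2.INTER_CUBIC))
E
```

```text
t 12.1 s 0.2375 left -0.0001 z 0.1452847415050815 dyaw 0.006606050020699406 F fwd,left,up -2.1220968808143255 0.23464327705039942 -0.10577395585510163 M [-0.29089708 -0.06141783  0.04655978] 0.11133515016437855
0.16323340893698665
```

View pics/w4.png

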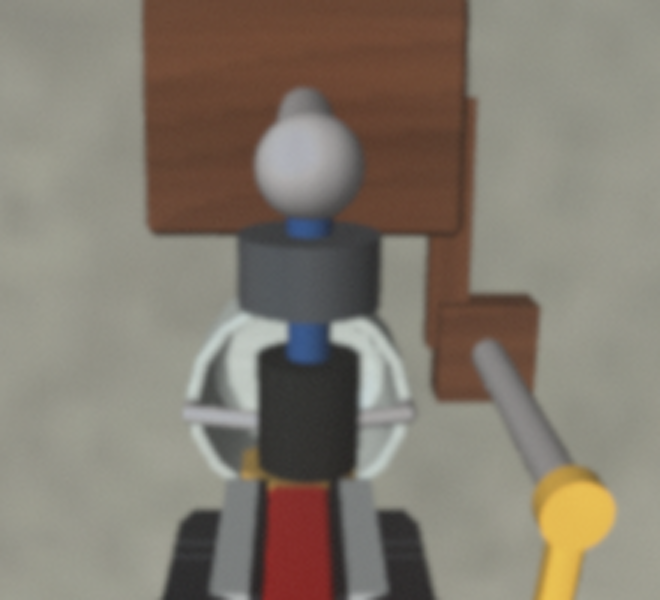

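The ring is on the buffer, pressed about 3 mm at 2.1 N. I'll press slightly further, then ease back to bare contact, so that the spring doesn't kick the carrier away when I release it.

Emit:
{"method": "play_rows", "body": {
  "series": [
    {"translation":[0.0015,0,0],"spin":0},
    {"translation":[0,0,0],"spin":0},
    {"translation":[0,0,0],"spin":0},
    {"translation":[0,0,0],"spin":0},
    {"translation":[0,0,0],"spin":0}
  ]
}}

```text
time: 12.65
tool_pos: [0.4807, 0.1111, 0.1453]
tcp_rot: [2.023, 2.403, -0.0]
wrist_force: [0.5, -2.6, -0.9]
width: 0.115
```

Emit:
{"method": "play_rows", "body": {
  "series": [
    {"translation":[-0.0015,0,0],"spin":0},
    {"translation":[-0.0015,0,0],"spin":0},
    {"translation":[-0.001,0,0.001],"spin":0},
    {"translation":[0,0,0.001],"spin":0},
    {"translation":[0,0,0],"spin":0}
  ]
}}

```text
time: 13.15
tool_pos: [0.4816, 0.1075, 0.1434]
tcp_rot: [2.024, 2.403, 0.001]
wrist_force: [1.2, -0.3, -0.6]
width: 0.113
```

Emit:
{"method": "play_rows", "body": {
  "series": [
    {"translation":[0,0,0],"spin":0},
    {"translation":[0,0,0],"spin":0}
  ]
}}

```text
time: 13.35
tool_pos: [0.4816, 0.1074, 0.1434]
tcp_rot: [2.023, 2.403, 0.001]
wrist_force: [1.4, 0.4, -0.2]
width: 0.113
```

```bash
python3 - <<'E'
from h import *
rep();e=pose()[0][:2]-PR[:2];print(e@[np.cos(PR[2]),np.sin(PR[2])])
E
```

```text
t 13.35 s 0.2354 left -0.0004 z 0.14338987751454615 dyaw -0.002938302271407238 F fwd,left,up 0.17219631388871184 -1.4733239682387782 -0.2247231652999584 M [ 0.03237564 -0.19581312  0.01253378] 0.11270326866185258
0.1611173160176602
```

Emit:
{"method": "play_rows", "body": {
  "series": [
    {"translation":[-0.0005,0,0],"spin":0},
    {"translation":[0,0,0],"spin":0}
  ]
}}

```text
time: 13.55
tool_pos: [0.4816, 0.107, 0.1434]
tcp_rot: [2.023, 2.403, 0.001]
wrist_force: [1.9, 1.3, 0.3]
width: 0.112
```

Emit:
{"method": "play_rows", "body": {
  "series": [
    {"translation":[0,0,0],"spin":0},
    {"translation":[0,0,0],"spin":0},
    {"translation":[0,0,0],"spin":0},
    {"translation":[0,0,0],"spin":0}
  ],
  "jaw": -0.2
}}

```text
time: 13.95
tool_pos: [0.4813, 0.1067, 0.1432]
tcp_rot: [-2.023, -2.403, 0.0]
wrist_force: [-0.2, -0.2, 0.7]
width: 0.401
```

Emit:
{"method": "play_rows", "body": {
  "series": [
    {"translation":[0,0,-0.02],"spin":0},
    {"translation":[0,0,-0.04],"spin":0},
    {"translation":[0,0,-0.03],"spin":0},
    {"translation":[0,0,0],"spin":0},
    {"translation":[0,0,0],"spin":0}
  ]
}}

```text
time: 14.45
tool_pos: [0.4819, 0.1068, 0.2341]
tcp_rot: [2.023, 2.402, 0.002]
wrist_force: [-0.2, 0.1, -0.5]
width: 0.403
```

Emit:
{"method": "play_rows", "body": {
  "series": [
    {"translation":[-0.02,0,0],"spin":0},
    {"translation":[-0.04,0,0],"spin":0},
    {"translation":[-0.02,0,0],"spin":0},
    {"translation":[0,0,0],"spin":0},
    {"translation":[0,0,0],"spin":0}
  ],
  "jaw": -1
}}

```text
time: 14.95
tool_pos: [0.494, 0.0279, 0.2316]
tcp_rot: [-2.023, -2.4, 0.002]
wrist_force: [-1.2, -0.0, -0.6]
width: 0.003
```

```bash
python3 - <<'E'
from h import *
p,y,s=pose();print(s["time"],p,y,s["width"],s["wrist_force"])
cal=bot.get_calibration("wrist");np.save("w5.npy",cal,allow_pickle=True);im=bot.read_camera("wrist");cv2.imwrite("pics/w5.png",im)
cv2.imwrite("pics/w5b.png",cv2.resize(im[60:360,80:480],None,fx=2,fy=2,interpolation=cv2.INTER_CUBIC))
E
```

```text
14.95 [0.49400998 0.02788745 0.23158994] 0.16974403752298722 0.0031546213612549568 [-1.24735721 -0.00849151 -0.636054  ]
```

View pics/w5b.png

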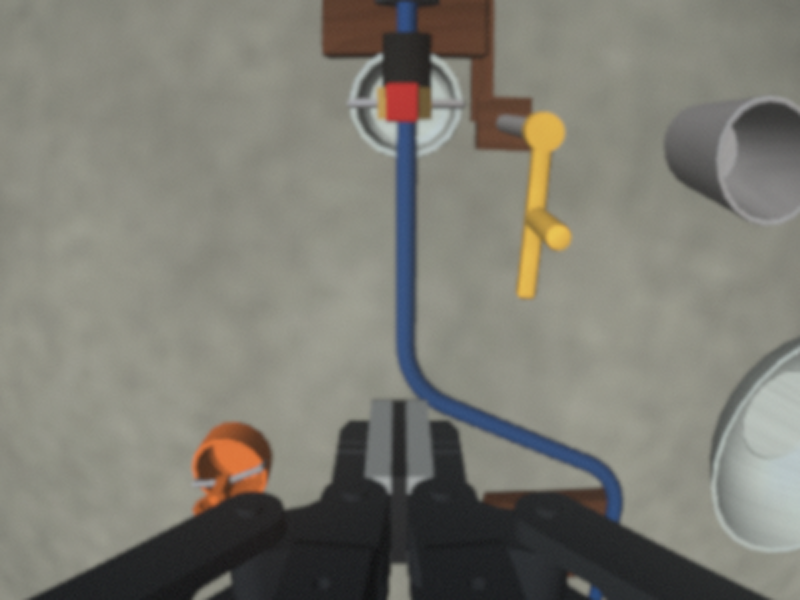

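The carrier rests against the buffer (tab top at (402,102)). The keeper is still open, with its pivot at (544,131) and peg top at (560,237). Next I'll place the shut fingers to the right of the peg, with the tool x face looking left, and swing it along its arc.

```bash
python3 - <<'E'
from h import *
cal=np.load("w5.npy",allow_pickle=True).item()
p=PR;c,s=np.cos(p[2]),np.sin(p[2])
for n,q,z in(("tabtop",(402,102),.178),("peg",(560,236),.158),("pivot",(544,131),.119),("barend",(525,296),.118)):
    w=bp("wrist",(np.array(q)+.5)/2-.5+[80,60],z,cal)[0];e=w-p[:2];print(n,e@[c,s],e@[-s,c])
# settled pose needed
print(pose()[:2]);t=np.r_[loc2w(.115,.0167,p),.230,p[2]];rows(line(t,18))
E
```

```text
tabtop 0.1603547654953376 0.10000981130382018
peg 0.11569269227082045 0.04532852999534214
pivot 0.1502515242189673 0.04392508540059264
barend 0.08181146218938809 0.04861556447882405
(array([0.49414922, 0.02835138, 0.2319049 ]), np.float64(0.1707795782647251))
[{'translation': [0.002, 0.005, 0.0], 'spin': -1.0}, {'translation': [0.001, 0.004, 0.0], 'spin': -1.0}, {'translation': [0.001, 0.005, 0.0], 'spin': -1.0}, {'translation': [0.001, 0.005, 0.0], 'spin': -1.0}, {'translation': [0.0, 0.005, 0.001], 'spin': -1.0}]
[{'translation': [-0.0, 0.005, -0.0], 'spin': -1.0}, {'translation': [-0.001, 0.005, -0.0], 'spin': -1.0}, {'translation': [-0.001, 0.005, -0.0], 'spin': -1.0}, {'translation': [-0.002, 0.005, -0.0], 'spin': -1.0}, {'translation': [-0.002, 0.005, 0.0], 'spin': -1.0}]
[{'translation': [-0.002, 0.004, 0.0], 'spin': -1.0}, {'translation': [-0.003, 0.004, 0.0], 'spin': -1.0}, {'translation': [-0.003, 0.004, 0.0], 'spin': -1.0}, {'translation': [-0.003, 0.004, 0.0], 'spin': -1.0}, {'translation': [-0.004, 0.003, 0.001], 'spin': -1.0}]
[{'translation': [-0.004, 0.003, -0.0], 'spin': -1.0}, {'translation': [-0.004, 0.003, -0.0], 'spin': -1.0}, {'translation': [-0.005, 0.002, -0.0], 'spin': -1.0}]
```

Emit:
{"method": "play_rows", "body": {
  "series": [
    {"translation":[0.002,0.005,0],"spin":-1},
    {"translation":[0.001,0.004,0],"spin":-1},
    {"translation":[0.001,0.005,0],"spin":-1},
    {"translation":[0.001,0.005,0],"spin":-1},
    {"translation":[0,0.005,0],"spin":-1}
  ]
}}

```text
time: 15.5
tool_pos: [0.5157, 0.0423, 0.2327]
tcp_rot: [-1.447, -2.787, 0.0]
wrist_force: [1.3, 0.2, -0.1]
width: 0.002
```

Emit:
{"method": "play_rows", "body": {
  "series": [
    {"translation":[0,0.005,0],"spin":-1},
    {"translation":[-0.001,0.005,0],"spin":-1},
    {"translation":[-0.001,0.005,0],"spin":-1},
    {"translation":[-0.002,0.005,0],"spin":-1},
    {"translation":[-0.002,0.005,0],"spin":-1}
  ]
}}

```text
time: 16.0
tool_pos: [0.5378, 0.0559, 0.2327]
tcp_rot: [-0.81, -3.034, -0.0]
wrist_force: [-0.5, 0.1, 0.4]
width: 0.004
```

Emit:
{"method": "play_rows", "body": {
  "series": [
    {"translation":[-0.002,0.004,0],"spin":-1},
    {"translation":[-0.003,0.004,0],"spin":-1},
    {"translation":[-0.003,0.004,0],"spin":-1},
    {"translation":[-0.003,0.004,0],"spin":-1},
    {"translation":[-0.004,0.003,0],"spin":-1}
  ]
}}

```text
time: 16.5
tool_pos: [0.5585, 0.0689, 0.2326]
tcp_rot: [-0.134, -3.138, -0.001]
wrist_force: [0.2, 1.0, -1.0]
width: 0.001
```

Emit:
{"method": "play_rows", "body": {
  "series": [
    {"translation":[-0.004,0.003,0],"spin":-1},
    {"translation":[-0.004,0.003,0],"spin":-1},
    {"translation":[-0.005,0.002,0],"spin":-1},
    {"translation":[0,0,0],"spin":0},
    {"translation":[0,0,0],"spin":0}
  ]
}}

```text
time: 17.0
tool_pos: [0.5715, 0.0762, 0.2328]
tcp_rot: [0.267, -3.129, -0.0]
wrist_force: [0.4, 0.6, 0.4]
width: -0.002
```

```bash
python3 - <<'E'
from h import *
p=PR;print(pose()[0],pose()[2]["q"]);t=np.r_[loc2w(.115,.0167,p),.140,p[2]];rows(line(t,5))
E
```

```text
[0.57152241 0.07617451 0.23279169] [ 8.92230101e-02  7.85089789e-02  1.81656385e+00  1.40090785e-04
  1.24756439e+00 -1.65210356e+00]
[{'translation': [0.0, 0.0, 0.019], 'spin': -0.0}, {'translation': [0.0, 0.0, 0.018], 'spin': -0.0}, {'translation': [0.0, 0.0, 0.019], 'spin': -0.0}, {'translation': [0.001, 0.0, 0.018], 'spin': -0.01}, {'translation': [-0.0, 0.0, 0.019], 'spin': 0.0}]
```

Emit:
{"method": "play_rows", "body": {
  "series": [
    {"translation":[0,0,0.019],"spin":0},
    {"translation":[0,0,0.019],"spin":0},
    {"translation":[0,0,0.019],"spin":0},
    {"translation":[0,0,0.019],"spin":0},
    {"translation":[0,0,0.0165],"spin":0}
  ]
}}

```text
time: 17.5
tool_pos: [0.5712, 0.0755, 0.1396]
tcp_rot: [0.266, -3.129, -0.0]
wrist_force: [-0.2, 0.3, -0.7]
width: 0.0
```

Emit:
{"method": "play_rows", "body": {
  "series": [
    {"translation":[0.004,0,0],"spin":0},
    {"translation":[0.004,0,0],"spin":0},
    {"translation":[0,0,0],"spin":0},
    {"translation":[0,0,0],"spin":0}
  ]
}}

```text
time: 17.9
tool_pos: [0.5649, 0.074, 0.1423]
tcp_rot: [-0.268, 3.128, 0.0]
wrist_force: [-0.3, -0.2, -0.3]
width: 0.005
```

```bash
python3 - <<'E'
from h import *
p=PR;a,_,s=pose();print(a,s["wrist_force"])
c,q=np.cos(p[2]),np.sin(p[2]);e=a[:2]-p[:2];print(e@[c,q],e@[-q,c])
d=.016;th=np.radians(np.arange(0,91,5.))
pts=[np.r_[loc2w(.150-.035*np.cos(t)-d*np.sin(t),.0445+.035*np.sin(t)-d*np.cos(t),p),.140,p[2]-t] for t in th]
rows(pts,4)
E
```

```text
[0.56490349 0.07399604 0.14226678] [-0.28674629 -0.23661567 -0.29253024]
0.11396622390126689 0.02291526320998931
[{'translation': [0.0056, 0.001, 0.0023], 'spin': -0.0}, {'translation': [0.0031, -0.0012, -0.0], 'spin': 1.0}, {'translation': [0.0031, -0.0013, -0.0], 'spin': 1.0}, {'translation': [0.0031, -0.0013, -0.0], 'spin': 1.0}, {'translation': [0.0031, -0.0012, -0.0], 'spin': 1.0}]
[{'translation': [0.0031, -0.0013, -0.0], 'spin': 1.0}, {'translation': [0.0032, -0.0012, -0.0], 'spin': 1.0}, {'translation': [0.0031, -0.0013, -0.0], 'spin': 1.0}, {'translation': [0.0031, -0.0013, -0.0], 'spin': 1.0}, {'translation': [0.0031, -0.0012, -0.0], 'spin': 1.0}]
[{'translation': [0.0031, -0.0013, -0.0], 'spin': 1.0}, {'translation': [0.0031, -0.0012, -0.0], 'spin': 1.0}, {'translation': [0.0031, -0.0013, -0.0], 'spin': 1.0}, {'translation': [0.0031, -0.0013, -0.0], 'spin': 1.0}, {'translation': [0.0031, -0.0012, -0.0], 'spin': 1.0}]
[{'translation': [0.0031, -0.0013, -0.0], 'spin': 1.0}, {'translation': [0.0032, -0.0013, -0.0], 'spin': 1.0}, {'translation': [0.0031, -0.0012, -0.0], 'spin': 1.0}, {'translation': [0.0031, -0.0013, -0.0], 'spin': 1.0}]
```

Emit:
{"method": "play_rows", "body": {
  "series": [
    {"translation":[0.0056,0.001,0.002],"spin":0},
    {"translation":[0.0031,-0.0012,0],"spin":1},
    {"translation":[0.0031,-0.0013,0],"spin":1},
    {"translation":[0.0031,-0.0013,0],"spin":1},
    {"translation":[0.0031,-0.0012,0],"spin":1}
  ]
}}

```text
time: 18.4
tool_pos: [0.5471, 0.0687, 0.1396]
tcp_rot: [0.285, 3.126, 0.001]
wrist_force: [2.5, 1.5, 0.4]
width: 0.001
```

Emit:
{"method": "play_rows", "body": {
  "series": [
    {"translation":[0.0031,-0.0013,0],"spin":1},
    {"translation":[0.0031,-0.0012,0],"spin":1},
    {"translation":[0.0031,-0.0013,0],"spin":1},
    {"translation":[0.0031,-0.0013,0],"spin":1},
    {"translation":[0.0031,-0.0012,0],"spin":1}
  ]
}}

```text
time: 18.9
tool_pos: [0.5307, 0.0679, 0.1397]
tcp_rot: [0.955, 2.99, 0.002]
wrist_force: [2.1, -0.4, -0.4]
width: -0.0
```

Emit:
{"method": "play_rows", "body": {
  "series": [
    {"translation":[0,0,0],"spin":0},
    {"translation":[0,0,0],"spin":0}
  ]
}}

```text
time: 19.1
tool_pos: [0.53, 0.0679, 0.1393]
tcp_rot: [0.946, 2.995, 0.0]
wrist_force: [0.8, -0.4, 0.8]
width: -0.002
```

```bash
python3 - <<'E'
from h import *
p=PR;a,y,s=pose();f=s["wrist_force"];print(a,f,"fwd",-np.sin(y)*f[0]+np.cos(y)*f[1],"y",np.cos(y)*f[0]+np.sin(y)*f[1],np.degrees(p[2]-y))
d=.016;th=np.radians(np.arange(45,91,5.))
pts=[np.r_[loc2w(.150-.035*np.cos(t)-d*np.sin(t),.0445+.035*np.sin(t)-d*np.cos(t),p),.140,p[2]-t] for t in th]
rows(pts,4)
im=bot.read_camera("wrist")
cv2.imwrite("pics/w6.png",cv2.resize(im[100:350,100:430],None,fx=2,fy=2,interpolation=cv2.INTER_CUBIC))
E
```

```text
[0.53000509 0.06786309 0.13928442] [ 0.82373828 -0.37423467  0.75447643] fwd -0.889205267306809 y 0.1670638500419369 44.88282878091565
[{'translation': [-0.0002, 0.0003, -0.0007], 'spin': 0.02}, {'translation': [0.0031, -0.0012, -0.0], 'spin': 1.0}, {'translation': [0.0031, -0.0013, -0.0], 'spin': 1.0}, {'translation': [0.0031, -0.0012, -0.0], 'spin': 1.0}, {'translation': [0.0031, -0.0013, -0.0], 'spin': 1.0}]
[{'translation': [0.0031, -0.0013, -0.0], 'spin': 1.0}, {'translation': [0.0031, -0.0012, -0.0], 'spin': 1.0}, {'translation': [0.0031, -0.0013, -0.0], 'spin': 1.0}, {'translation': [0.0032, -0.0012, -0.0], 'spin': 1.0}, {'translation': [0.0031, -0.0013, -0.0], 'spin': 1.0}]
```

View pics/w6.png

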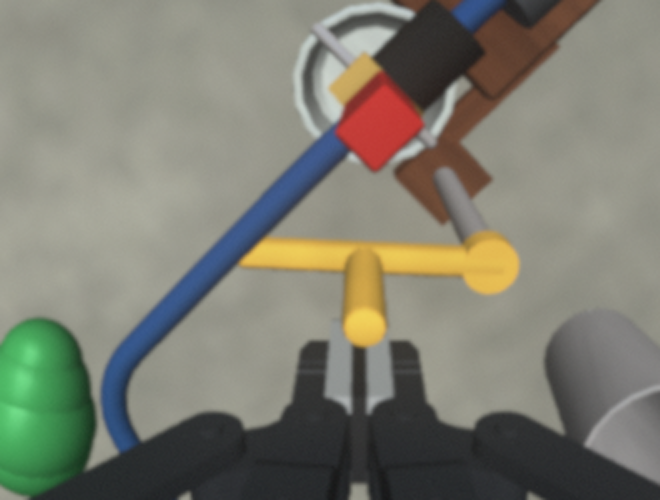

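The push works. The keeper stands at about 45°, its peg centred on the finger faces at (365,325), and the bar end is going under the rail. I'll push on to 90°.

Emit:
{"method": "play_rows", "body": {
  "series": [
    {"translation":[0.0031,-0.0012,0],"spin":1},
    {"translation":[0.0031,-0.0013,0],"spin":1},
    {"translation":[0.0031,-0.0012,0],"spin":1},
    {"translation":[0.0031,-0.0013,0],"spin":1},
    {"translation":[0.0031,-0.0013,0],"spin":1}
  ]
}}

```text
time: 19.65
tool_pos: [0.5151, 0.0742, 0.1391]
tcp_rot: [1.578, 2.715, 0.001]
wrist_force: [2.4, -1.4, 0.3]
width: -0.001
```

Emit:
{"method": "play_rows", "body": {
  "series": [
    {"translation":[0.0031,-0.0012,0],"spin":1},
    {"translation":[0.0031,-0.0013,0],"spin":1},
    {"translation":[0.0031,-0.0012,0],"spin":1},
    {"translation":[0.0031,-0.0013,0],"spin":1},
    {"translation":[0,0,0],"spin":0}
  ]
}}

```text
time: 20.15
tool_pos: [0.5052, 0.0839, 0.1389]
tcp_rot: [2.022, 2.404, -0.0]
wrist_force: [0.5, 0.8, -0.5]
width: -0.001
```

```bash
python3 - <<'E'
from h import *
p=PR;a,y,s=pose();f=s["wrist_force"];print(a,f,"fwd",-np.sin(y)*f[0]+np.cos(y)*f[1],"y",np.cos(y)*f[0]+np.sin(y)*f[1],np.degrees(p[2]-y))
c,q=np.cos(p[2]),np.sin(p[2]);e=a[:2]-p[:2];print(e@[c,q],e@[-q,c])
np.save("w7.npy",bot.get_calibration("wrist"),allow_pickle=True);im=bot.read_camera("wrist")
cv2.imwrite("pics/w7.png",cv2.resize(im[120:320,150:420],None,fx=2.9,fy=2.9,interpolation=cv2.INTER_CUBIC))
E
```

```text
[0.50520383 0.08391278 0.13891071] [ 0.47921136  0.76588727 -0.49124171] fwd 0.6723355156632509 y 0.6034830550913134 89.93233263799634
0.13390892878170746 0.08005263625151349
```

View pics/w7.png

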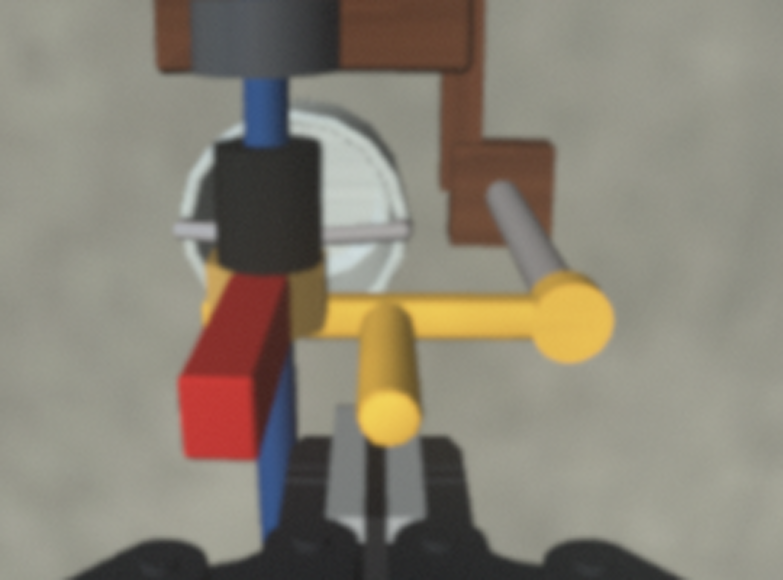

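The bar lies straight across behind the stem, from the pivot at (572,318) to under the rail, at about 90°. A nudge of 1 mm adds margin; then I'll back off and inspect.

Emit:
{"method": "play_rows", "body": {
  "series": [
    {"translation":[0.001,0,0],"spin":0},
    {"translation":[0,0,0],"spin":0},
    {"translation":[0,0,0],"spin":0}
  ]
}}

```text
time: 20.5
tool_pos: [0.5049, 0.0846, 0.1388]
tcp_rot: [2.022, 2.404, -0.001]
wrist_force: [-0.1, -2.4, 0.9]
width: -0.001
```

Emit:
{"method": "play_rows", "body": {
  "series": [
    {"translation":[-0.006,0,0],"spin":0},
    {"translation":[-0.014,0,0],"spin":0},
    {"translation":[0,0,-0.03],"spin":0},
    {"translation":[0,0,-0.04],"spin":0},
    {"translation":[0,0,-0.03],"spin":0}
  ]
}}

```text
time: 21.0
tool_pos: [0.5088, 0.0644, 0.2405]
tcp_rot: [2.024, 2.402, 0.001]
wrist_force: [1.2, -0.2, 0.5]
width: 0.006
```

Emit:
{"method": "play_rows", "body": {
  "series": [
    {"translation":[0,0,0],"spin":0},
    {"translation":[0,0,0],"spin":0},
    {"translation":[0,0,0],"spin":0}
  ]
}}

```text
time: 21.3
tool_pos: [0.5075, 0.0647, 0.2372]
tcp_rot: [-2.023, -2.401, 0.003]
wrist_force: [-0.1, -0.6, -0.3]
width: -0.001
```

```bash
python3 - <<'E'
from h import *
print(pose()[0],pose()[2]["wrist_force"])
np.save("w8.npy",bot.get_calibration("wrist"),allow_pickle=True);im=bot.read_camera("wrist");cv2.imwrite("pics/w8full.png",im)
cv2.imwrite("pics/w8.png",cv2.resize(im[100:300,150:420],None,fx=2.9,fy=2.9,interpolation=cv2.INTER_CUBIC))
cv2.imwrite("pics/side9.png",bot.read_camera("side"))
E
```

```text
[0.50745985 0.06474272 0.23722228] [-0.05421624 -0.55588235 -0.34624795]
```

View pics/w8.png

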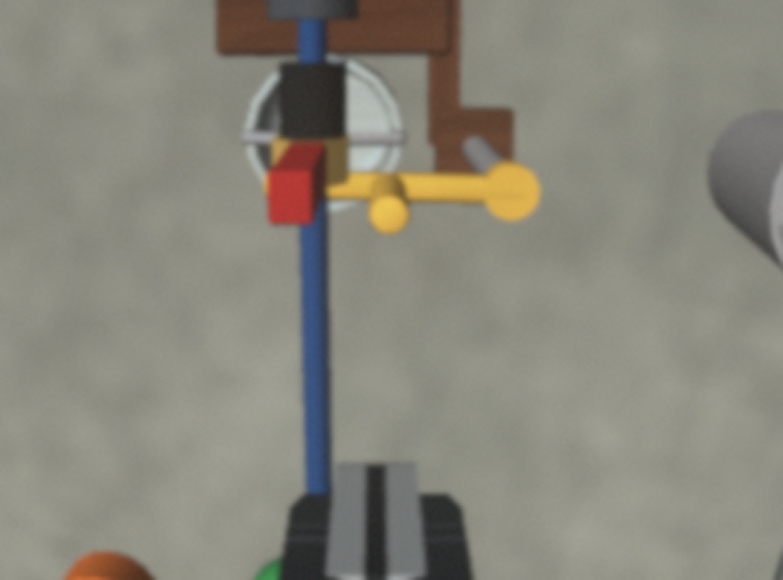

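```bash
python3 - <<'E'
from h import *
cal=np.load("w8.npy",allow_pickle=True).item()
p=PR;c,s=np.cos(p[2]),np.sin(p[2]);R={}
for n,q,z in(("peg",(389,214),.158),("pivot",(512,192),.119),("bar",(445,187),.118),("bar2",(350,184),.118),("tab",(292,202),.178),("buf",(313,136),.135)):
    w=bp("wrist",(np.array(q)+.5)/2.9-.5+[150,100],z,cal)[0];e=w-p[:2];R[n]=np.array([e@[c,s],e@[-s,c]]);print(n,R[n])
for k in("peg","bar","bar2"):
    d=R[k]-R["pivot"];print(k,np.arctan2(d[1],-d[0]))
im=cv2.imread("pics/side9.png")[175:295,180:340];cv2.imwrite("pics/s9.png",cv2.resize(im,None,fx=5,fy=5,interpolation=cv2.INTER_CUBIC))
E
```

```text
peg [0.15105538 0.0783482 ]
pivot [0.15012512 0.04327543]
bar [0.15116983 0.0621855 ]
bar2 [0.15194352 0.08886622]
tab [0.15762735 0.09969118]
buf [0.16742692 0.0979114 ]
peg 1.5973137982277417
bar 1.6259864185887336
bar2 1.610660284881878
```

```bash
python3 - <<'E'
from h import *
bot.finish_job();print(bot.read_state()["time"])
E
```

```text
the job is handed in; nothing more can be done
the job is handed in; nothing more can be done
```

The carrier is at the buffer with the keeper closed behind it, and the job was handed in at about 21.4 s of the 72 s allowed.

- **Slide:** I gripped the red tab at 20 N and took the carrier round both bends. In the readings between moves the wrist force stayed around 2 N or less along the rail.
- **Buffer:** The ring pressed it in about 4 mm; the force read about 2.6 N. I then eased back to about bare contact before letting go, so the spring would not throw the carrier back.
- **Keeper:** I swung it by its peg with the fingers shut, then backed off and raised the gripper clear of everything.
- **Last checks:** The final wrist picture gave the keeper at about 1.60 rad (estimates from 1.597 to 1.626). The bar lay across the rail behind the carrier's stem, with the carrier next to the buffer. The wrist force was near zero.
- **Not checked or uncertain:**
  - A final side view could not be shown because the 12-picture limit was reached, so the end state rests on the wrist camera alone.
  - In the last wrist picture the tab measured about 3 mm further back than just after release (0.158 against 0.160 m), roughly the measuring error.
  - I did not measure the bystanders again at the end; none of the moves went near them.

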